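Break the folding lid stay, shut the dry chest and latch it

TASK

Close the grey sample chest: its lid is propped open by a folding stay, so first push the stay's knee back through straight, toward the chest's hinge, until it has clearly folded, then lower the lid without slamming it until it rests fully shut. Finally turn the wing knob on top of the lid a quarter turn clockwise, past its detent, so that it stays at its locked stop; leave the samples inside the chest and the things beside it where they are.

Things in the scene. Friction and masses are not known exactly. Their poses are not given: they have to be found in the camera images.
- chest: Grey sheet-metal chest, fixed to the bench: 220 (x) by 300 (y) mm, 3 mm walls, rubber seal on the rim up to 103 mm above the bench, floor inside at 10 mm, a brass hose nipple low on the left wall. Origin: centre of its underside; x points from its front (robot side) to its hinge side, y to the left, z up. The lid leans over the knee of the stay: reach the knee from the front with a tilted tool.
- hinge (a point): Middle of the lid's hinge line, on the top rear edge at (0.110, 0, 0.103) m in the chest's frame; the hinge axis runs along the chest's y, and the point's axes are the chest's. The lid is 220 by 300 mm, 16 mm thick, with a lip 19 mm beyond the front wall; its outer face is 16 mm off the plane through the hinge line (119 mm above the bench when shut).
- lid (a joint): Lid angle, rad: 0 as found (1.13 rad = 65 degrees above level, leaning over the chest), 1.13 fully shut on the seal; grows as it closes. Lid about 0.55 kg. While the stay is locked it cannot be lowered; once the stay is broken, the stiff friction hinge holds the lid wherever it is left, and 3 to 10 N near the lip lowers it.
- lid_edge (a point): Middle of the lid's front lip on its outer face, 239 mm from the hinge line; as found about (0.023, 0, 0.326) m in the chest's frame. The point's x axis points along the lid to the hinge, y along the hinge line, z out of the outer face. The lip is 4 mm thick and 260 mm long.
- stay_knee (a joint): Folding of the stay's knee, rad: 0 as found, resting on its stop just past straight, so that the lid's weight locks it; 0.16 the arms in line; beyond that broken, folding toward the chest's hinge; about 2.7 with the lid shut. It stays about where it is left. 3 to 8 N on the knee bar, toward the hinge and down, push it through.
- stay_pivot (a point): Pivot of the stay's lower arm inside the right wall, at (-0.020, -0.114, 0.053) m in the chest's frame. The stay is two flat steel arms, each 89 mm long between pivots and 13 mm wide, in an upright plane 33 mm inside the right wall; the upper one is pinned under the lid, 120 mm from the hinge line. Seen from the front, it folds backward, the knee sinking behind this pivot.
- knee_bar (a point): Middle of the finger bar at the knee: black round sleeve 13 mm in diameter, 30 mm long, lying along the chest's y, sticking out from the arms toward the middle of the chest. As found about (0.013, -0.086, 0.136) m in the chest's frame, 89 mm from the lower pivot, about which it swings; breaking the stay moves it toward the hinge and down.
- knob (a joint): Latch knob, rad: 0 as found (unlocked), 1.57 locked; grows clockwise seen from above the shut lid. Sprung over centre: released below 0.79 it springs back to 0, beyond 0.79 it snaps on to 1.57 by itself. Needs about 0.15 N m.
- knob_grip (a point): Grip point of the wing knob, on its axis, 30 mm above the lid's outer face: (-0.082, 0, 0.149) m in the chest's frame once the lid is shut. Black bar 46 mm long, 10 mm thick, reaching 15 to 40 mm above the face, over a collar 29 mm wide and 9 mm high; unlocked it lies along the chest's y, locked along x. The axis is square to the lid, on its middle line, 192 mm from the hinge line.
- vial: White snap-lid vial, 36 mm in diameter, 46 mm high, standing in the left rear of the chest. Origin: centre of its underside. Leave it.
- petri_1: Clear dish, 62 mm in diameter, 13 mm high, on the chest's floor. Origin: centre of its underside. Leave it.
- canister: White ribbed-cap canister, 54 mm in diameter, 92 mm high, standing on the bench to the right of the chest. Origin: centre of its underside. Leave it.
- foam_block: Pale green foam block, 62 x 94 x 44 mm, on the bench to the right of the chest. Origin: centre of its underside. Leave it.

How it is judged:
By the outcome, as a careful person would: the job done as asked, in the order asked, and still so for the second after the job is handed in, with the robot touching nothing.
It also fails if it takes over 64 s, if anything falls off the work surface, if the arm or the gripper's body presses on something with over 40 N, if the wrist force passes 120 N, or if a joint passes its speed limit or range.

ROBOT

A 6-joint arm with a two-finger parallel gripper is mounted at the origin on a cart in front of the work surface, level with it; the furniture and walls round the work are solid. World frame = base frame: x ahead of the robot, y to its left, z up, the work surface at z = 0. Lengths are in mm, angles in degrees, forces in N, time in s.
With the tool pointing down it reaches from about 325 to 925 mm from the base axis. Payload 3.1 kg.
Tool frame: the origin (TCP) lies at the very end of the fingers, on their centre line; the grasp point (between the pads) lies 19 mm behind it; z points along the fingers, y is the line along which they close (so a half turn about z gives the same grasp; the last joint's range is limited). The gripper opens to 85 mm and grips with 20 to 120 N. Pads are 22 mm wide; open, the fingers measure 114 mm over their backs; the gripper's body (76 mm by 85 mm) begins 54 mm behind the grasp point. The pads swing forward as they close: fully open they stand 13 mm farther back than shut.
Start: joints at [-71.574, 12.427, 92.441, -0, 75.132, -6.429], TCP at [262.723, -567.112, 231.3] pointing down, gripper open.
Joint ranges: [-157.48, 157.48], [-44.54, 120.13], [17.64, 146.25], [-64.5, 244.5], [7.68, 150.69], [-147.95, 147.95]. Speed limits (degrees/s): [159.86, 159.86, 180, 180, 180, 180].

INTERFACE

Orientations are given as [roll, pitch, yaw] about the fixed x, y, z axes, in that order (R = Rz(yaw) Ry(pitch) Rx(roll)).
In Python, from station import ctrl gives the robot as it stands. Calls block until the motion is done:
- ctrl.goto(position, orientation): joint-space move of the TCP to a pose.
- ctrl.move_l(position, attitude=None, speed=150): straight line of the TCP; attitude=None keeps the orientation; speed is the mean speed in mm/s.
- ctrl.move_j(angles): joint-space move.
- ctrl.grip(opening, squeeze=None): finger opening in mm; squeeze is the grip in N (None keeps the last); returns when the fingers have stopped.
- ctrl.wait(seconds).
- ctrl.solve_ik(position, orientation): joint angles nearest the present ones, or None.
- ctrl.get_obs(): the state.
- ctrl.get_image(name): name is "scene" or "top" or "wrist"; returns the picture (420x560x3 uint8, red, green, blue); there is no depth.
- ctrl.get_calibration(name): a dict with "fx", "fy", "cx", "cy" (pixels), "D" ([k1, k2, p1, p2, k3] as OpenCV has them; the pictures are not rectified), "R" (3x3) and "t" (3): a world point X has camera coordinates R X + t; the wrist camera has in their place "mount" (4x4, takes a point from camera to tool coordinates, whose origin is the TCP and whose axes are the flange's). Camera axes: x right, y down, z forward; pixel columns grow to the right and rows downward; lengths in mm; the calibration is good to about 2 mm. A picture is of the moment at which its call begins: read the wrist's pose just before it. get_calibration takes no time and is no camera call.
A pose or a line that the arm cannot do raises ctrl.Unreachable and nothing moves.
- ctrl.sign_off(): hands the job in; it is judged then, once.
The state is a dict: "t": time; "joint_pos": joint angles; "qvel": joint speeds; "effort": joint torques, N m; "tcp_pos": TCP position; "ee_rot": TCP orientation; "wrist_force": force on the tool from outside, world axes, zero at the start; "moment": the same for the moment, N m; "grip_width": finger opening in mm; "grip_force": force on a finger pad.
Only numpy, scipy, OpenCV 4.12 (cv2) and the standard library are available. Lean on these libraries where they do the work, as an engineer would, in place of code of your own. Each camera call takes 0.05 s, during which the arm holds its last target. There are 200 camera calls.

## Working session

There is one attempt and no reset: what is moved stays moved. The work goes in short steps, each a Python script; the robot and the scene stay as the last script left them, time stands still between calls to the robot, and variables do not carry over. Pictures are saved under pics/ and viewed, at most 10 in all, crops included, and the job is handed in when it is done.

```bash
ls; mkdir -p pics
python3 - <<'E'
from station import ctrl
import cv2,numpy as np
for n in("scene","top"):
    cv2.imwrite(f"pics/{n}0.png",ctrl.get_image(n)[:,:,::-1]); c=ctrl.get_calibration(n); print(n,{k:np.round(v,3).tolist() for k,v in c.items()})
print(ctrl.get_calibration("wrist")); print(ctrl.get_obs())
E
```

```text
pics
station.py
scene {'fx': 399.723, 'fy': 399.723, 'cx': 279.908, 'cy': 203.992, 'D': [-0.021, 0.0, 0.0, 0.0, 0.0], 'R': [[-0.913, -0.408, -0.025], [-0.185, 0.467, -0.865], [0.365, -0.784, -0.502]], 't': [481.758, 306.497, 991.124]}
top {'fx': 485.59, 'fy': 485.59, 'cx': 275.751, 'cy': 209.226, 'D': [-0.046, 0.0, 0.0, 0.0, 0.0], 'R': [[-0.025, -1.0, 0.013], [-0.992, 0.023, -0.128], [0.127, -0.016, -0.992]], 't': [-66.15, 593.828, 1283.603]}
{'fx': 349.20929224015356, 'fy': 349.20929224015356, 'cx': 281.62587984997293, 'cy': 207.67536885967723, 'D': array([0.02194968, 0.        , 0.        , 0.        , 0.        ]), 'mount': array([[ 2.85327618e-05, -9.53212653e-01, -3.02300576e-01,
         7.79688182e+01],
       [ 9.99999737e-01, -1.91689799e-04,  6.98820687e-04,
        -7.39055756e-01],
       [-7.24072657e-04, -3.02300516e-01,  9.53212397e-01,
        -1.43084416e+02],
       [ 0.00000000e+00,  0.00000000e+00,  0.00000000e+00,
         1.00000000e+00]])}
{'t': 0.1, 'joint_pos': array([-7.15736782e+01,  1.24741769e+01,  9.25205992e+01, -4.11508207e-04,
        7.51315145e+01, -6.43017039e+00]), 'qvel': array([-0.02383699, -0.08252867, -0.28913691,  0.01409341,  0.06882696,
       -0.07365373]), 'effort': array([-7.89325131e-04, -3.98076367e+01, -3.04970384e+01, -1.60888953e-04,
        4.23355174e-03, -2.06286683e-05]), 'tcp_pos': array([ 262.48439116, -566.39578672,  230.0680055 ]), 'ee_rot': array([-1.79874459e+02, -1.37485574e-02,  2.48565832e+01]), 'wrist_force': array([0.4652557 , 0.39988622, 1.02178963]), 'moment': array([ 0.00874013,  0.037588  , -0.01097233]), 'grip_force': 0.0, 'grip_width': 85.60506232054273}
```

View pics/scene0.png

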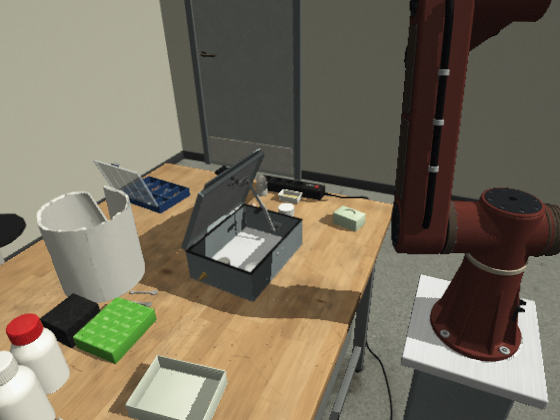

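View pics/top0.png

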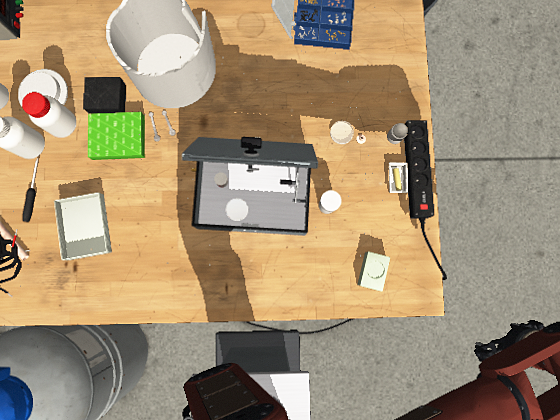

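The scene view shows the open chest (about 190–300, 150–290). In the top view the front rim runs from about (194,230) to (309,232), the lid lip from (183,155) to (317,163), and the knee is near (290,183). I'll enlarge both.

Run:
```python
import cv2,numpy as np
a=cv2.imread("pics/top0.png")[130:240,175:355]; b=cv2.imread("pics/scene0.png")[145:300,175:325]
cv2.imwrite("pics/c1.png",np.vstack([cv2.resize(a,None,fx=4.4,fy=4.4,interpolation=2)])); cv2.imwrite("pics/c2.png",cv2.resize(b,None,fx=3.8,fy=3.8,interpolation=2))
```

```text
(no output)
```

View pics/c1.png

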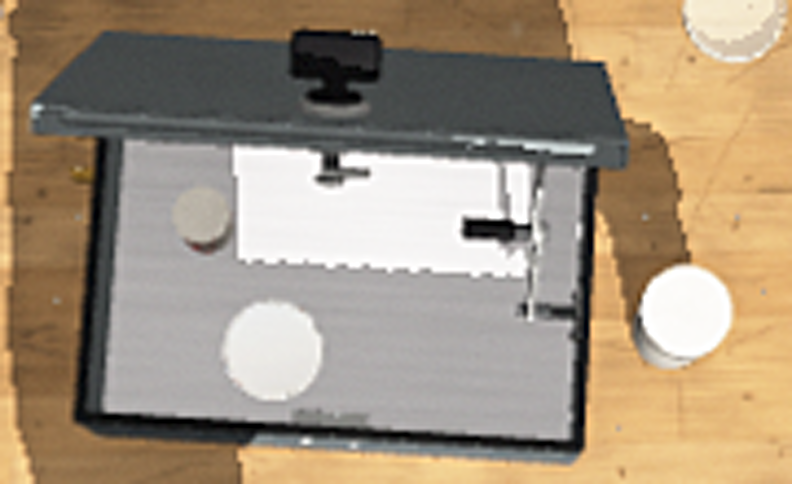

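View pics/c2.png

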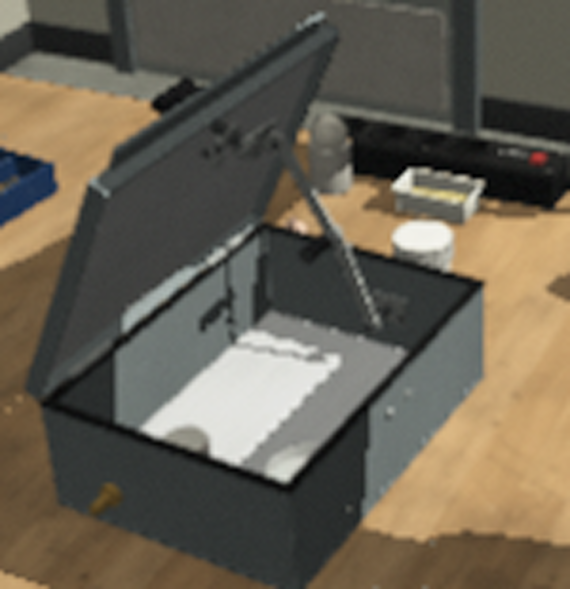

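The enlarged top view shows the front rim corners at (78,425) and (578,450), the knee bar at (462–512,229) and the knob at (335,55). In the enlarged scene view the rim corners are at (293,487), (482,284), (48,403) and (265,228), with the knee bar at about (316,247).

```bash
cat > h.py <<'E'
import numpy as np,cv2
from station import ctrl
def ray(n,uv):
    c=ctrl.get_calibration(n);K=np.array([[c["fx"],0,c["cx"]],[0,c["fy"],c["cy"]],[0,0,1]])
    p=cv2.undistortPoints(np.array([[uv]],float),K,np.array(c["D"]))[0,0]
    R=np.array(c["R"]);d=R.T@[p[0],p[1],1];return -R.T@np.array(c["t"]),d/np.linalg.norm(d)
def plane(n,uv,z):
    o,d=ray(n,uv);return o+d*(z-o[2])/d[2]
def tri(rs):
    A=sum(np.eye(3)-np.outer(d,d) for o,d in rs);b=sum((np.eye(3)-np.outer(d,d))@o for o,d in rs);X=np.linalg.solve(A,b)
    return X,[np.linalg.norm(np.cross(X-o,d)) for o,d in rs]
T=lambda u,v:("top",(175+(u+.5)/4.4-.5,130+(v+.5)/4.4-.5))
S=lambda u,v:("scene",(175+(u+.5)/3.8-.5,145+(v+.5)/3.8-.5))
E
python3 - <<'E'
from h import *
np.set_printoptions(precision=1,suppress=True)
for k,a,b in[("FL",T(78,422),S(293,487)),("FR",T(578,450),S(482,284)),("knee",T(490,229),S(316,247)),("lipL",T(33,105),S(98,185)),("lipR",T(628,140),S(325,20))]:
    print(k,*tri([ray(*a),ray(*b)]))
for k,a in[("FL",T(78,422)),("FR",T(578,450)),("FL",S(293,487)),("FR",S(482,284)),("RL",S(48,403)),("RR",S(265,228))]: print(k,plane(*a,103))
print("canister",plane(*T(686,310),92), "bot",plane(*S(303,588),0))
E
```

```text
FL [545.2 135.6 105.9] [np.float64(1.0827501056789943), np.float64(1.0827501056788447)]
FR [ 522.1 -156.1  102.8] [np.float64(1.1329513205566675), np.float64(1.1329513205567108)]
knee [ 648.3 -106.8  137.9] [np.float64(0.9656279227410629), np.float64(0.9656279227410517)]
lipL [682.7 124.9 307.1] [np.float64(3.335485800889635), np.float64(3.335485800889626)]
lipR [ 660.6 -169.6  310.8] [np.float64(0.11630172387548507), np.float64(0.11630172387567295)]
FL [546.5 136.5 103. ]
FR [ 523.2 -155.7  103. ]
FL [545.9 132.3 103. ]
FR [ 520.9 -156.1  103. ]
RL [758.9 116.8 103. ]
RR [ 732.1 -170.9  103. ]
canister [ 606.1 -223.8   92. ] bot [550.1 122.2  -0. ]
```

```bash
cat >> h.py <<'E'
from scipy.spatial.transform import Rotation as Ro
from scipy.optimize import brentq
C=np.array([642.,-19.5,0]);RC=Ro.from_euler("z",-4.5,degrees=True)
W=lambda p:C+RC.apply(np.array(p,float))
def att(t,yaw=0):  # tool tilted t deg toward the hinge; closing axis in chest x-z plane (yaw=0)
    s,c=np.sin(np.radians(t)),np.cos(np.radians(t))
    R=RC*Ro.from_matrix(np.array([[0,c,s],[1,0,0],[0,s,-c]]))*Ro.from_euler("z",-yaw,degrees=True)
    return R.as_euler("xyz",degrees=True).tolist()
P=np.array([-20.,53])
pin=lambda th:np.array([110-120*np.cos(th),103+120*np.sin(th)])
dist=lambda th:np.linalg.norm(pin(th)-P)
def knee(k):  # knee joint (rad) -> bar centre x,z and lid angle (deg)
    th=brentq(lambda a:dist(a)-178*np.cos((k-.16)/2),0.1,1.3) 
    v=pin(th)-P;a=np.arctan2(v[0],v[1])+(k-.16)/2
    return P+89*np.array([np.sin(a),np.cos(a)]),np.degrees(th)
def st():
    o=ctrl.get_obs();print(round(o["t"],2),np.round(o["tcp_pos"],1),"F",np.round(o["wrist_force"],1),np.round(o["ee_rot"],1));return o
E
python3 - <<'E'
from h import *
np.set_printoptions(precision=1,suppress=True)
for k in(0,.16,.4,.7,1,1.5,2.7):
    b,t=knee(k);print(k,b,t)
t=45;u=np.array([np.sin(np.radians(t)),0,-np.cos(np.radians(t))])
b=np.array([13,-84,136.])
for s in(200,110,20,-20):print(s,W(b-u*s),att(t),ctrl.solve_ik(W(b-u*s),att(t)))
for th in(60,30,0):
  a=np.radians(th);p=np.array([110-225*np.cos(a)+16*np.sin(a)+14.5,-60,103+225*np.sin(a)+16*np.cos(a)]);print(p,ctrl.solve_ik(W(p),att(0)))
for y in(0,90):print(ctrl.solve_ik(W([-82,0,136]),att(0,-y)),att(0,-y))
E
```

```text
0 [ 13.3 135.5] 64.985655314399
0.16 [ 20.  132.5] 65.33324099011486
0.4 [ 28.8 127.4] 64.55305122252602
0.7 [ 37.8 120.7] 61.45050431867825
1 [ 45.1 113.7] 56.200976523353646
1.5 [ 54.1 102.3] 43.57084143728465Traceback (most recent call last):
  File "<stdin>", line 4, in <module>
  File "h.py", line 26, in knee
    th=brentq(lambda a:dist(a)-178*np.cos((k-.16)/2),0.1,1.3)
    r = _zeros._brentq(f, a, b, xtol, rtol, maxiter, args, full_output, disp)
ValueError: f(a) and f(b) must have different signs
```

Run:
```python
from h import *
np.set_printoptions(precision=1,suppress=True)
t=45;u=np.array([np.sin(np.radians(t)),0,-np.cos(np.radians(t))])
b=np.array([13,-84,136.])
for s in(200,110,20,-20):print(s,W(b-u*s),ctrl.solve_ik(W(b-u*s),att(t)))
for th in(60,30,0):
  a=np.radians(th);p=np.array([110-225*np.cos(a)+16*np.sin(a)+14.5,-60,103+225*np.sin(a)+16*np.cos(a)]);print(p,ctrl.solve_ik(W(p),att(0)))
p[2]=420;print(ctrl.solve_ik(W([80,-60,400]),att(0)))
for y in(0,90):print(ctrl.solve_ik(W([-82,0,136]),att(0,-y)),att(0,-y),att(0,y))
```

```text
200 [507.4 -93.2 277.4] [-28.  -30.8 134.6  27.9  37.1 -39.9]
110 [570.8 -98.2 213.8] [-23.9 -14.2 131.   35.3  24.  -46.9]
20 [ 634.3 -103.2  150.1] [-21.    1.6 125.2  51.5  14.9 -62.4]
-20 [ 662.5 -105.4  121.9] [-20.    8.2 122.   62.2  12.3 -72.7]
[ 25.9 -60.  305.9] [-13.   14.9  81.5  -0.   83.6  -8.5]
[-62.4 -60.  229.4] [-14.3   7.1  98.8  -0.   74.1  -9.8]
[-100.5  -60.   119. ] [-15.    9.6 108.8  -0.   61.6 -10.5]
[-12.4  20.3  65.   -0.   94.6  -7.9]
[ -8.5  10.4 105.7  -0.   63.9  -4. ] [-179.99999999999997, 0.0, 85.5] [-179.99999999999997, 0.0, 85.5]
[ -8.5  10.4 105.7  -0.   63.9  86. ] [180.0, 0.0, -4.5] [180.0, 0.0, 175.49999999999997]
```

Run:
```python
from h import *
t=40;u=np.array([np.sin(np.radians(t)),0,-np.cos(np.radians(t))]);A=att(t)
b=np.array([13.3,-84,136])
ctrl.grip(0)
ctrl.goto(W(b-u*190),A);st()
ctrl.move_l(W(b-u*30),A,200);st()
ctrl.move_l(W(b-u*10),A,60);F0=st()["wrist_force"]
for k in(0,.08,.16,.25,.35,.5,.65,.8):
    q,_=knee(k);q=np.array([q[0],-84,q[1]+.5])
    ctrl.move_l(W(q-u*5),A,50);o=st()
    if np.linalg.norm(o["wrist_force"]-F0)>25:print("stop");break
cv2.imwrite("pics/s1.png",ctrl.get_image("scene")[:,:,::-1])
cv2.imwrite("pics/w1.png",ctrl.get_image("wrist")[:,:,::-1])
a=cv2.imread("pics/s1.png")[100:310,150:350];b=cv2.imread("pics/w1.png")
cv2.imwrite("pics/c3.png",np.hstack([cv2.resize(a,(400,420)),cv2.resize(b,(400,300))[:,:] if 0 else cv2.copyMakeBorder(cv2.resize(b,(400,300)),0,120,0,0,0)]))
```

```text
2.81 [527.3 -95.6 282. ] F [-0.6 -0.4  0.4] [140.    0.   85.4]
3.76 [ 629.6 -103.2  159.4] F [0.3 0.2 0.2] [140.    0.   85.5]
4.24 [ 642.2 -103.7  143.6] F [ 0.6 -0.1  0.1] [140.   -0.   85.5]
4.49 [ 645.8 -104.1  140.3] F [-0.7  0.3  0.6] [140.    0.   85.5]
4.74 [ 649.1 -104.4  138.6] F [ 0.3 -0.9  1. ] [140.    0.   85.5]
4.99 [ 652.1 -104.6  136.6] F [-0.5 -0.4  1.3] [140.   -0.   85.5]
5.24 [ 655.4 -104.7  134.5] F [0.7 0.2 0. ] [140.1  -0.   85.5]
5.49 [ 659.  -105.   132.3] F [-0.1  0.2 -0.3] [140.1  -0.   85.5]
5.76 [ 664.2 -105.4  129.1] F [-0.  -0.  -0.2] [140.   -0.   85.5]
6.02 [ 668.7 -105.9  125.9] F [-0.4  1.2  0.1] [140.   -0.   85.5]
6.28 [ 672.6 -106.2  122.5] F [-0.3 -0.4  0.4] [140.   -0.   85.5]
```

View pics/c3.png

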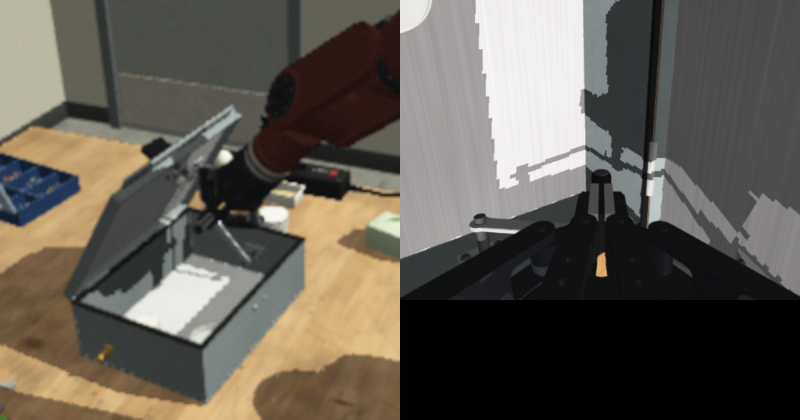

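The scene view may show the lid slightly lowered (lip corner now at about (237,108) in the crop), but no push force was felt. I'll compare before and after, enlarged, with the predicted knee drawn in.

Run:
```python
from h import *
c=ctrl.get_calibration("scene");K=np.array([[c["fx"],0,c["cx"]],[0,c["fy"],c["cy"]],[0,0,1]])
pr=lambda p:cv2.projectPoints(W(p)[None],cv2.Rodrigues(np.array(c["R"]))[0],np.array(c["t"]),K,np.array(c["D"]))[0][0,0]
for k in(0,.8):
    q,th=knee(k);a=np.radians(th);print(k,[((np.round(pr(p),1)-[175,135])*[4,4]).tolist() for p in([q[0],-86,q[1]],[110-220*np.cos(a)+16*np.sin(a),-150,103+220*np.sin(a)+16*np.cos(a)],[110-220*np.cos(a)+16*np.sin(a),150,103+220*np.sin(a)+16*np.cos(a)])])
f=lambda n:cv2.resize(cv2.imread(n)[135:270,175:275],None,fx=4,fy=4,interpolation=2)
cv2.imwrite("pics/c4.png",np.hstack([f("pics/scene0.png"),f("pics/s1.png")]))
```

```text
0 [[329.5999999999999, 301.20000000000005], [340.79999999999995, 60.39999999999998], [90.0, 230.79999999999995]]
0.8 [[301.20000000000005, 312.0], [361.5999999999999, 74.0], [114.79999999999995, 247.60000000000002]]
```

View pics/c4.png

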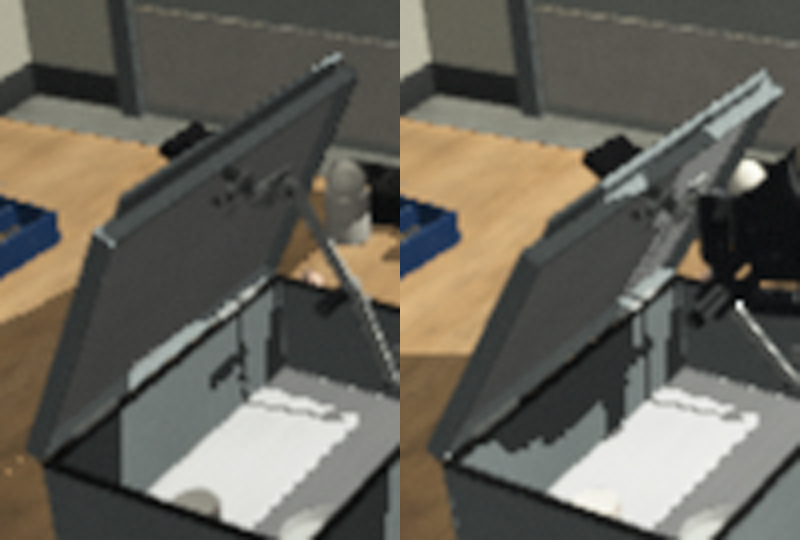

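The comparison shows the stay broken: the knee bar moved to about (305,305), and the lid's lip corner went from (350,62) to (375,72), a few degrees down. Next I retreat, go over the lid and lower it.

Run:
```python
from h import *
t=40;u=np.array([np.sin(np.radians(t)),0,-np.cos(np.radians(t))])
p=np.array([40,-84,118.])
ctrl.move_l(W(p-u*210),None,200);st()
ctrl.goto(W([-110,-70,430]),att(0));st()
ctrl.move_l(W([75,-70,420]),att(0),250)
ctrl.move_l(W([75,-70,325]),att(0),150);F0=st()["wrist_force"]
for th in list(range(62,4,-5))+[3,1,0]:
    a=np.radians(th)
    ctrl.move_l(W([110-225*np.cos(a)+16*np.sin(a)+14.5,-70,103+225*np.sin(a)+16*np.cos(a)]),None,70 if th>10 else 30);o=st()
    if np.linalg.norm(o["wrist_force"]-F0)>30:print("stop",th);break
a=ctrl.get_image("scene")[:,:,::-1];b=ctrl.get_image("top")[:,:,::-1]
cv2.imwrite("pics/c5.png",np.hstack([cv2.resize(a[150:300,150:350],(400,300)),cv2.resize(b[100:250,150:350],(400,300))]))
```

```text
7.55 [540.4 -95.6 277.8] F [ 0.  -0.2 -0.1] [140.1  -0.   85.5]
8.48 [526.8 -80.4 427.8] F [-0.4 -0.6 -1. ] [-1.798e+02 -1.000e-01  8.550e+01]
10.16 [711.6 -95.3 326.6] F [ 0.1 -0.2  0.6] [179.9   0.   85.5]
10.95 [669.8 -92.  309.7] F [-0.2 -0.  -0.1] [179.9   0.   85.5]
11.38 [651.9 -90.5 300.5] F [-0.6  0.1 -0.6] [180.   -0.   85.5]
11.82 [634.7 -89.2 289.8] F [-0.3 -0.6 -0.4] [-179.9   -0.    85.5]
12.25 [618.8 -87.9 277.9] F [-0.5 -0.6  0.3] [-179.9   -0.    85.5]
12.68 [604.1 -86.7 264.8] F [ 0.1 -0.4  0.3] [-179.9   -0.    85.5]
13.12 [590.5 -85.6 250.5] F [ 0.4 -0.5 -0.3] [-179.9   -0.    85.5]
13.55 [578.  -84.5 234.8] F [-0.3  0.3  0.6] [-179.9   -0.    85.5]
13.98 [567.1 -83.7 218.4] F [1.2 0.4 0.7] [-179.9   -0.    85.5]
14.42 [557.8 -83.  201.2] F [-0.7 -0.7  0.4] [-179.9   -0.    85.5]
14.85 [550.  -82.4 183.1] F [ 0.1 -0.   0.7] [-179.9   -0.    85.5]
15.28 [543.8 -81.9 164.5] F [-1.  -0.5  0.2] [-179.9   -0.    85.5]
16.09 [540.  -81.7 146.3] F [0.1 0.1 0.4] [180.    0.   85.5]
16.77 [537.4 -81.5 130.6] F [-0.6  0.8 -0.3] [-180.    -0.    85.5]
17.18 [536.3 -81.3 122.5] F [1.5 0.5 0. ] [-180.    -0.    85.5]
17.46 [536.5 -81.5 119.1] F [-0.5  0.2  0.9] [180.    0.   85.5]
```

View pics/c5.png

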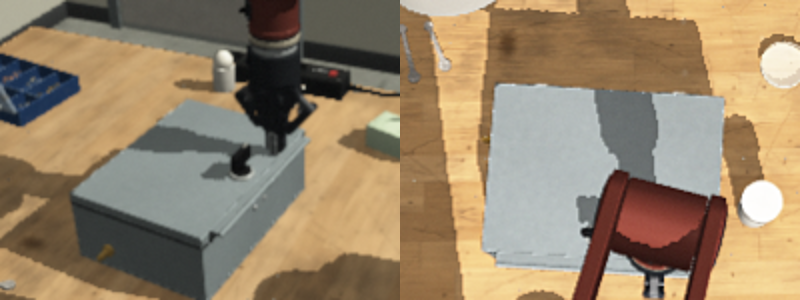

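The lid looks shut in both views, with the knob standing at about (240,160) in the left half. I'll press gently to confirm it is seated, lift clear, and measure the knob from two views by its dark mask.

Run:
```python
from h import *
q=W([-100.5,-70,119]);
for i in range(10):
    q[2]-=.7;ctrl.move_l(q,None,20);ctrl.wait(.05);o=st()
    if abs(o["wrist_force"][2])>10:break
q[2]+=80;ctrl.move_l(q,None,150);ctrl.goto(W([-130,-250,330]),att(0));st()
for n in("scene","top"):
    im=ctrl.get_image(n);cv2.imwrite(f"pics/{n}2.png",im[:,:,::-1]);np.save(f"{n}2.npy",im)
    c=ctrl.get_calibration(n);K=np.array([[c["fx"],0,c["cx"]],[0,c["fy"],c["cy"]],[0,0,1]])
    pr=cv2.projectPoints(W([-82,0,150])[None],cv2.Rodrigues(np.array(c["R"]))[0],np.array(c["t"]),K,np.array(c["D"]))[0][0,0]
    m=(im.max(2)<45).astype(np.uint8);N,L,s,ce=cv2.connectedComponentsWithStats(m)
    print(n,"pred",pr,[(s[i].tolist(),ce[i].round(1).tolist()) for i in range(1,N) if s[i,4]>5 and np.linalg.norm(ce[i]-pr)<25])
a=cv2.imread("pics/scene2.png");b=cv2.imread("pics/top2.png")
cv2.imwrite("pics/c6.png",np.hstack([cv2.resize(a[175:275,200:300],(400,400),interpolation=2),cv2.resize(b[160:260,200:300],(400,400),interpolation=2)]))
```

```text
17.86 [536.5 -81.4 119. ] F [-1.   0.7  5.7] [180.    0.   85.5]
18.16 [536.5 -81.5 119. ] F [-2.7  1.8  8.6] [-180.     0.    85.5]
18.46 [536.5 -81.5 119. ] F [-4.3  0.5 12.3] [-180.     0.    85.5]
20.04 [ 492.4 -257.3  328. ] F [-0.3  0.3  0.3] [-1.799e+02 -1.000e-01  8.550e+01]
scene pred [270.02644069 227.69118917] [([266, 223, 9, 15, 94], [270.1, 230.6])]
top pred [249.57464471 216.81483867] [([241, 212, 18, 10, 94], [248.7, 216.8])]
```

View pics/c6.png

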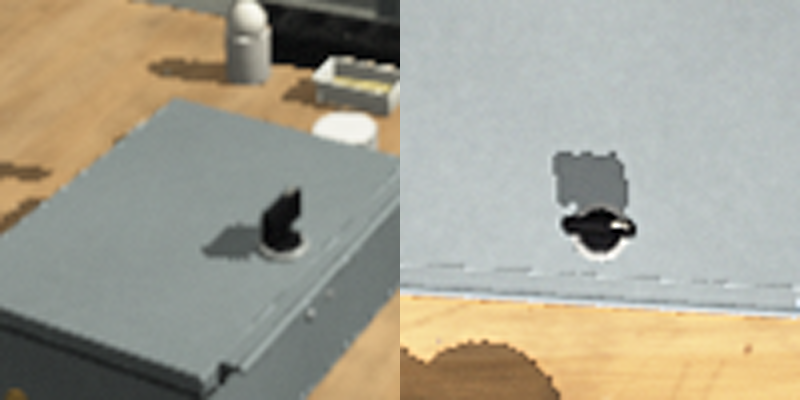

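The lid is rigidly seated (12 N at face height 119 mm). The knob bar lies along y, centred at about (281,215) in the scene crop and (600,225) in the top crop, which matches the prediction. Now I grip and turn it.

Run:
```python
from h import *
X,e=tri([ray("top",(249.5,215.8)),ray("scene",(270,228.4))]);pk=W([-82,0,149]);print(X,e,pk)
if np.linalg.norm(X[:2]-pk[:2])<6: pk[:2]=(pk[:2]+X[:2])/2
pk[2]=136
up=pk+[0,0,80]
ctrl.grip(40);ctrl.goto(up,att(0));ctrl.move_l(pk,att(0),100);st()
ctrl.grip(0,30);o=st();print(o["grip_width"],o["grip_force"])
for y in range(15,91,15):
    ctrl.goto(pk,att(0,-min(y,89)));o=st();print(o["moment"].round(2),o["grip_width"])
ctrl.grip(30);ctrl.move_l(up,None,120);ctrl.goto(W([-130,-250,330]),att(0));st()
a=ctrl.get_image("scene")[:,:,::-1];b=ctrl.get_image("top")[:,:,::-1]
cv2.imwrite("pics/c7.png",np.hstack([cv2.resize(a[150:300,170:320],(400,400),interpolation=2),cv2.resize(b[110:260,190:340],(400,400),interpolation=2)]))
```

```text
[561.94649401 -13.29367883 147.18415627] [np.float64(1.2582142656610613), np.float64(1.2582142656610102)] [560.25277863 -13.06635415 149.        ]
22.64 [561.8 -13.3 136.8] F [-0.3  0.  -0.1] [179.9   0.   85.5]
23.02 [560.9 -13.2 137.1] F [-4.9 -0.1  5.9] [-180.     0.    85.5]
9.05996823441552 31.278178095817566
23.38 [560.6 -13.2 137.1] F [-4.1  0.9  6.3] [-179.9    0.    70.5]
[0.02 0.74 0.14] 9.649879347797809
23.73 [560.4 -13.  137. ] F [-5.1 -0.3  7.4] [-1.799e+02  1.000e-01  5.550e+01]
[0.03 0.89 0.04] 9.375446889339914
24.09 [560.1 -12.9 137.1] F [-5.8  0.4  7.6] [-1.799e+02  1.000e-01  4.050e+01]
[0.16 1.01 0.03] 9.614705267649805
24.45 [560.  -12.6 137. ] F [-6.3  2.5  6.6] [-1.799e+02  1.000e-01  2.550e+01]
[ 0.14  1.12 -0.08] 9.47200134820083
24.81 [559.9 -12.3 137.1] F [-5.9  3.1  8.4] [-179.9    0.2   10.5]
[ 0.26  1.12 -0.11] 9.324101438504456
25.15 [559.8 -12.1 137. ] F [-6.7  3.6  8.1] [-179.9    0.2   -3.5]
[ 0.37  1.13 -0.16] 9.209919671070462
28.05 [ 492.7 -258.1  329.3] F [ 0.1  0.1 -0.4] [-179.9   -0.    85.5]
```

View pics/c7.png

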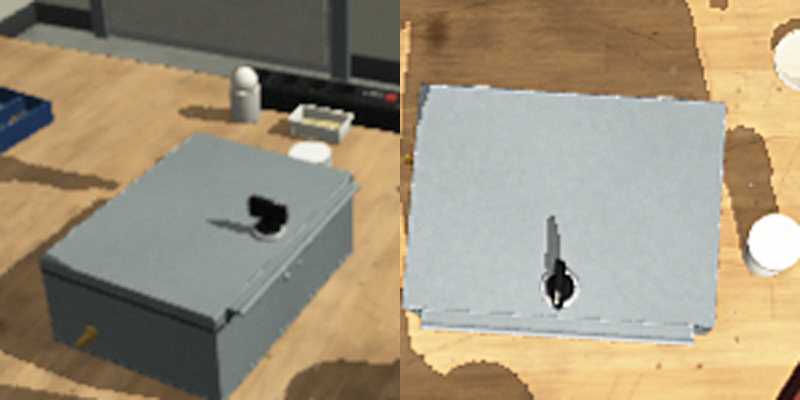

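The picture shows the lid shut, with the knob bar at about (559,285) in the top crop lying along the chest's x, so it is locked. The canister hasn't moved.

```bash
python3 -c "
from station import ctrl
print(ctrl.sign_off())"
```

```text
the job is handed in; nothing more can be done
None
```

I broke the stay, lowered the lid until it rested shut, and turned the wing knob a quarter turn to its locked stop. I handed the job in at about 28 s, with no verdict returned. The canister looked unmoved and the arm touched nothing else that I saw; the samples can't be seen with the lid shut.

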